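# Lift the sticky printed bust out of its tub with the tongs

## Task

Take the lid off the round tub, set it down flat on the bench beside the tub with its grip upwards (do not drop it), then pull the tongs out of their stand, squeeze them shut on the little printed bust in the tub and lift it out. The bust is still sticky, so only the tongs may touch it, and the other things on the bench stay where they are. Finish still holding: the bust gripped in the tongs and lifted at least 12 cm above the bench, held still; do not put anything back.

Things in the scene. Friction and masses are not known exactly. Their poses are not given: they have to be found in the camera images.
- tub: White plastic tub fixed to the bench, round: outside diameter 110 mm, 60 mm high, wall 4 mm, floor 5 mm thick. Origin: centre of its underside, on the bench. Tub and tongs' stand are one on each side of the bench's middle, either way round, both 0.5 to 0.6 m ahead and at least 0.14 m off to the side; between them is free room for the lid.
- lid: White lid, loose on the tub, about 120 g. Origin: centre of its underside (56 mm above the bench on the tub, 0 when flat on the bench). Plug 92 mm in diameter, 4 mm thick, hanging into the tub; over it a disc 116 mm in diameter, 5 mm thick; on top an upright grip bar 44 mm long along x, 14 mm thick along y, 9 to 40 mm above the origin.
- figure: Small grey bust standing in the tub, up to 15 mm off its centre, hidden by the lid at first; about 30 g. Round fluted plinth 22 mm in diameter, 26 mm high, to be gripped by the tongs; shoulders (no wider) and head on top, 46 mm high in all. Origin: centre of its underside, 5 mm above the bench while in the tub.
- tongs: Steel tongs, 80 g, upright in the stand, tips down, sprung open. Origin: midway between the open tips, level with their lower ends; z up to the hinge (126 mm up, axis along x, head's top 132 mm up). The two arms are apart along y; pinch both along y at their flat black grips, 61 to 106 mm up, 20 mm wide in x. Width over the grips 84 mm up: 43 mm open, 35 mm closed on the bust.
- tongs_left: The tongs' +y arm; origin on the hinge. Tips: flat pads, the lowest 24 mm, 16 mm wide in x, 4 mm thick; gap between tips 45 mm open (53 mm over the outsides), moving 2.7 times as far as the grips; closing on the bust they sink 1.6 mm below the tongs' origin. Turns 0.18 rad from open to shut, 0.09 rad on the bust.
- tongs_right: The tongs' -y arm, moving like the other. The spring pushes each grip out with about 2.5 N open, 5 N on the bust: squeezed to 38 to 40 mm over the grips the tongs can be carried with their tips still 31 to 37 mm apart; 40 N or more on the grips holds the bust firmly.
- stand: Grey stand of the tongs, fixed to the bench: round foot 100 mm in diameter, 6 mm thick, with a pocket 21 mm (x) by 61 mm (y) inside, walls 36 mm high over the bench, floor 6 mm over the bench. Origin: centre of its underside. The tongs stand loosely in the pocket; draw them straight up until their tips clear the walls.
- paint: Small paint bottle, 25 mm in diameter, 75 mm high, at the far side. Origin: centre of its underside. Leave it alone.
- painted: Another bust, on a round grey painting handle, 44 mm foot, 75 mm high in all, at the far side. Origin: centre of its underside. Leave it alone.
- shield: Grey guard at the far side: a curved upright wall 80 mm high, 57 mm along +x from a round foot 36 mm in diameter. Origin: centre of the foot's underside. Leave it alone.
Things that resemble listed ones, but are neither listed nor needed, are in the scene too. What is meant by the tongs is not pink, purple or yellow, and is the larger of those in its own colour.

How it is judged:
By the outcome, as a careful person would: the job done as asked, in the order asked, and still so for the second after the job is handed in, while the arm keeps its last pose, push and grip.
It also fails if it takes over 64 s, if anything falls off the work surface, if the arm or the gripper's body presses on something with over 40 N, if the wrist force passes 120 N, or if a joint passes its speed limit or range.

## Robot

A 6-joint arm with a two-finger parallel gripper is mounted at the origin on the work surface. World frame = base frame: x ahead of the robot, y to its left, z up, the work surface at z = 0. Lengths are in mm, angles in degrees, forces in N, time in s.
With the tool pointing down it reaches from about 300 to 850 mm from the base axis. Payload 4.2 kg.
Tool frame: the origin (TCP) lies midway between the tips of the shut fingers; the grasp point (between the pads) lies 19 mm behind it; z points along the fingers, y is the line along which they close (so a half turn about z gives the same grasp; the last joint's range is limited). The gripper opens to 91 mm and grips with 3 to 60 N. Pads are 32 mm wide; open, the fingers measure 118 mm over their backs; the gripper's body (76 mm by 178 mm) begins 60 mm behind the grasp point.
Start: joints at [-64.859, 18.312, 89.639, -0, 72.044, -1.146], TCP at [254.657, -515.551, 213.976] pointing down, gripper open.
Joint ranges: [-177.97, 177.97], [-48.28, 115.42], [12.27, 149.76], [-77.06, 257.06], [2.81, 150.46], [-146.56, 146.56]. Speed limits (degrees/s): [147.25, 147.25, 180, 180, 180, 180].

## Interface

Orientations are given as [roll, pitch, yaw] about the fixed x, y, z axes, in that order (R = Rz(yaw) Ry(pitch) Rx(roll)).
In Python, from workcell import env gives the robot as it stands.
- The arm moves only by the shell command python3 -m jog 'ROWS' [FORCE]. ROWS is a JSON object of lists of equal length, an entry for each row: "jaw": the finger opening in mm, from 0 to 91.2; "slide": the shift along the tool's x, y, z in units of 30 mm (1.0 is 30 mm), a list of three; "spin": the turn about the tool's z in units of 8 degrees (1.0 is 8 degrees). In form: {"jaw": [jaw, ...], "slide": [[dx, dy, dz], ...], "spin": [spin, ...]}. A call has 1 to 10 rows; each row shifts and turns the commanded pose from where the row before left it, along the tool's axes as they then stand; what a row does not reach is not made up. A row lasts 1/10 s, in which the tool goes at most 50 mm and 8.59 degrees, less where a joint would pass 70% of its speed; a pose out of reach is approached as far as the arm can. A call is refused whole if a number of a shift passes 1 or a number of a turn 1, either way. A call with a gripper value outside its range is refused whole. The fingers move at their own pace and stop on an object; FORCE is the grip in N (left out, the last holds). Time passes only in rows, so rows that do not move let the fingers close. It gives the time, the measured TCP pose, the force, the opening and the grip force at its end, in the units of the state.
- env.state(): the state, without advancing time (a new reading comes with each control period).
- env.grab_frame(name): name is "scene" or "top" or "wrist"; returns the picture (420x560x3 uint8, red, green, blue); there is no depth.
- env.camera_model(name): a dict with "fx", "fy", "cx", "cy" (pixels), "camera_from_world" (4x4, takes a point from world to camera coordinates). Camera axes: x right, y up, looking along -z (the intrinsics and any distortion apply to the point x, -y, -z); pixel columns grow to the right and rows downward; lengths in mm; the calibration is good to about 2 mm. A picture is of the moment at which its call begins: read the wrist's pose just before it. camera_model takes no time and is no camera call; for the wrist camera it gives the pose at the moment of the call.
- env.job_done(): hands the job in; it is judged then, once.
The state is a dict: "time_s": time; "qpos": joint angles; "qvel": joint speeds; "effort": joint torques, N m; "ee_pos": TCP position; "ee_rot": TCP orientation; "force": force on the tool from outside, world axes, zero at the start; "torque": the same for the moment, N m; "gripper_width": finger opening in mm; "gripper_force": force on a finger pad.
Only numpy, scipy, OpenCV 4.12 (cv2) and the standard library are available. Lean on these libraries where they do the work, as an engineer would, in place of code of your own. Each camera call takes 0.05 s, during which the arm holds its last target. There are 200 camera calls.

## Working session

There is one attempt and no reset: what is moved stays moved. The work goes in short steps, Python scripts to look and compute and a shell command to move; the robot and the scene stay as the last step left them, time stands still between calls to the robot, and variables do not carry over. Pictures are saved under pics/ and viewed, at most 10 in all, crops included, and the job is handed in when it is done.

```bash
mkdir -p pics; python3 - <<'E'
from workcell import env
import cv2,numpy as np
for n in("scene","top"):
    f=env.grab_frame(n); cv2.imwrite(f"pics/{n}0.png",cv2.resize(f[:,:,::-1],(800,600)))
    m=env.camera_model(n); print(n,{k:(np.round(v,3).tolist()) for k,v in m.items() if not isinstance(v,str)})
s=env.state(); print(s)
E
```

```text
scene {'fx': 518.904, 'fy': 518.904, 'cx': 275.761, 'cy': 212.033, 'camera_from_world': [[-0.885, 0.465, 0.014, 539.67], [-0.263, -0.525, 0.809, 37.908], [0.383, 0.713, 0.587, -1414.323], [0.0, 0.0, 0.0, 1.0]]}
top {'fx': 432.832, 'fy': 432.832, 'cx': 275.035, 'cy': 213.671, 'camera_from_world': [[0.017, -1.0, 0.014, -26.448], [0.997, 0.018, 0.079, -605.436], [-0.079, 0.013, 0.997, -904.777], [0.0, 0.0, 0.0, 1.0]]}
{'time_s': 0.1, 'qpos': array([-6.48586586e+01,  1.83484935e+01,  8.96976460e+01, -4.09187796e-04,
        7.20446176e+01, -1.14700616e+00]), 'qvel': array([-0.07671638, -0.03343158, -0.20963897,  0.04314655,  0.05019171,
        0.00938092]), 'effort': array([-9.46790806e-06, -4.13333094e+01, -2.32509863e+01,  7.29010091e-02,
        4.21108666e-02, -6.92245476e-05]), 'ee_pos': array([ 254.46283458, -515.13837334,  213.21118455]), 'ee_rot': array([-1.79909253e+02, -1.42776723e-03,  2.62884728e+01]), 'force': array([ 0.4925618 ,  0.47042408, -0.19166774]), 'torque': array([0.00586519, 0.01365344, 0.01987117]), 'gripper_force': 0.0, 'gripper_width': 91.37836729679543}
```

View pics/top0.png

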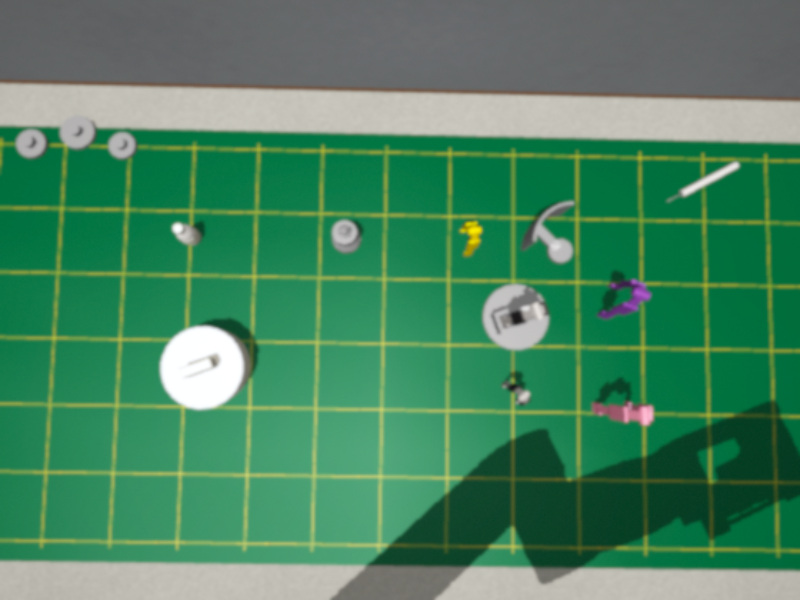

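View pics/scene0.png

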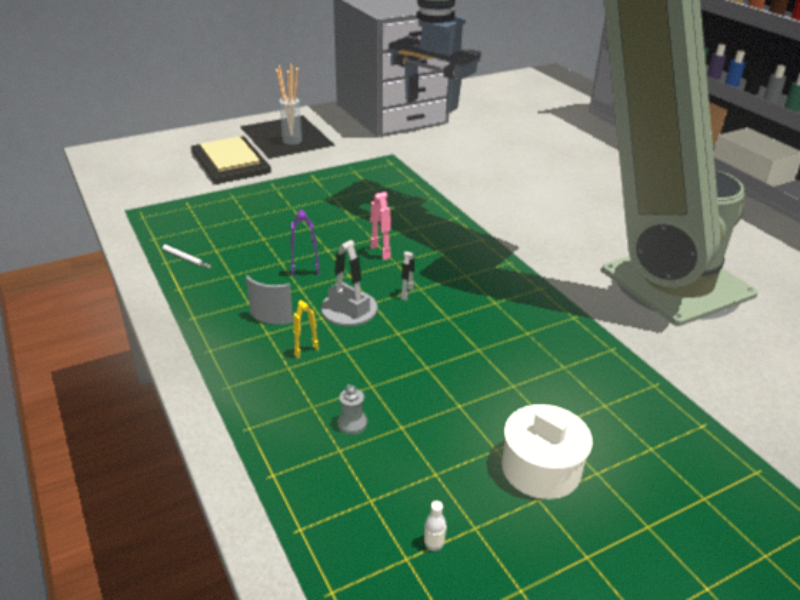

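The top view shows the tub with its lid at (204,367) and the stand with steel/black tongs at (516,317), both in 800x600 pixels. The decoys are the small black tongs at (515,390) and the pink, purple and yellow ones. The scene view agrees.

```bash
cat > h.py <<'E'
from workcell import env
import cv2,numpy as np
np.set_printoptions(precision=2,suppress=True)
def ray(m,u,v):
    T=np.array(m["camera_from_world"]);d=T[:3,:3].T@np.array([(u-m["cx"])/m["fx"],-(v-m["cy"])/m["fy"],-1.]);return -T[:3,:3].T@T[:3,3],d
def at(m,u,v,z):
    c,d=ray(m,u,v);return c+d*(z-c[2])/d[2]
def px(m,p):
    T=np.array(m["camera_from_world"]);q=T[:3,:3]@np.array(p,float)+T[:3,3]
    return np.array([m["cx"]-m["fx"]*q[0]/q[2],m["cy"]+m["fy"]*q[1]/q[2]])
E
python3 - <<'E'
from h import *
f=env.grab_frame("top");m=env.camera_model("top");print(m.keys())
P=lambda u,v,z:at(m,u*.7+.0,v*.7,z)
print("lid",P(204,367,65),"bar",P(184,371,96),P(217,358,96))
print("stand",P(516,317,6),"painted",P(346,237,20),"paint",P(192,240,0),"shield",P(560,250,0),"small",P(515,390,20))
a=f[220:300,100:190];b=f[185:295,330:420]
a,b=[cv2.resize(x,(400,int(400*x.shape[0]/x.shape[1])),interpolation=cv2.INTER_CUBIC) for x in(a,b)]
o=np.zeros((max(a.shape[0],b.shape[0]),800,3),np.uint8);o[:a.shape[0],:400]=a;o[:b.shape[0],400:]=b
cv2.imwrite("pics/crop1.png",o[:,:,::-1])
E
```

```text
dict_keys(['fx', 'fy', 'cx', 'cy', 'camera_from_world'])
lid [509.78 251.31  65.  ] bar [504.67 269.37  96.  ] [523.15 225.13  96.  ]
stand [ 592.64 -204.87    6.  ] painted [708.86  57.46  20.  ] paint [703.19 296.6    0.  ] shield [ 698.84 -274.71    0.  ] small [ 482.28 -200.57   20.  ]
```

View pics/crop1.png

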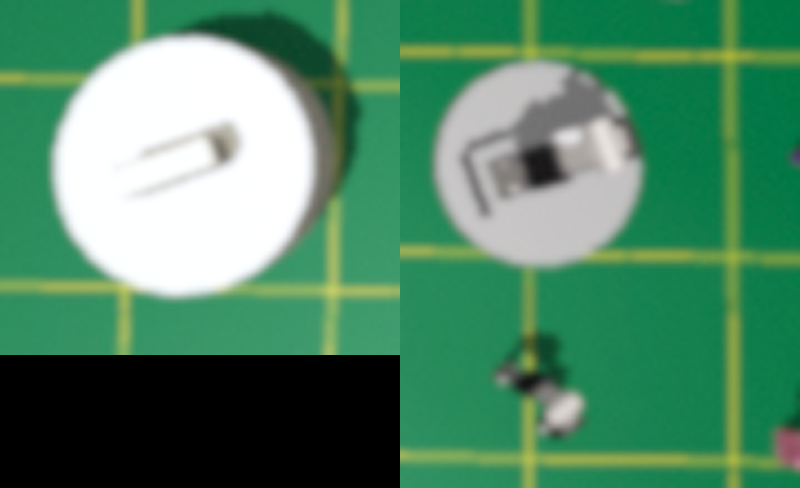

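The crops show the lid's bar running from crop (118,180) to (217,147), so its axis is at about -69°. The pocket's long side is tilted much the same way. I'm moving towards the tub.

```bash
python3 -m jog '{"jaw":[91,91,91,91,91,91,91,91,91,91],"slide":[[0.8,-0.8,0],[0.9,-0.9,0],[0.9,-0.9,0],[0.9,-0.9,0],[0.9,-0.9,0],[0.9,-0.9,0],[0.9,-0.9,0],[0.9,-0.9,0],[0.9,-0.9,0],[0.9,-0.9,0]],"spin":[0,0,0,0,0,0,0,0,0,0]}'
```

```text
time_s: 1.15
ee_pos: [375.8, -156.4, 213.9]
ee_rot: [180.0, -0.0, 26.3]
force: [0.5, 0.5, 0.3]
gripper_width: 91.4
gripper_force: 0.0
```

```bash
python3 -m jog '{"jaw":[91,91,91,91,91,91,91,91,91,91],"slide":[[0.9,-0.9,0],[0.9,-0.9,0],[0.9,-0.9,0],[0.9,-0.9,0],[0.9,-0.9,0],[0.8,-0.8,0],[0.7,-0.7,0],[0.6,-0.6,0],[0,0,0],[0,0,0]],"spin":[0,0,0,0,0,0,0,-1,-1,-1]}'
```

```text
time_s: 2.15
ee_pos: [465.5, 108.1, 213.5]
ee_rot: [-180.0, 0.0, 50.7]
force: [-0.4, 0.3, -0.3]
gripper_width: 90.7
gripper_force: 0.0
```

```bash
python3 -m jog '{"jaw":[91,91,91,91,91,91,91,91,91],"slide":[[0,0,0],[0,0,0],[0,0,0],[0,0,0],[0,0,0],[0,0,0],[0,0,0],[0,0,0],[0,0,0]],"spin":[-1,-1,-1,-1,-1,-1,-1,-0.6,0]}'; python3 - <<'E'
from h import *
m=env.camera_model("wrist");f=env.grab_frame("wrist");cv2.imwrite("pics/w1.png",f[:,:,::-1])
for n,p in dict(lid=(510,251,65),bar=(510,251,96)).items(): print(n,px(m,p))
E
```

```text
time_s: 3.05
ee_pos: [465.4, 107.2, 213.7]
ee_rot: [-180.0, 0.0, 111.1]
force: [-0.9, 0.8, -0.0]
gripper_width: 90.9
gripper_force: 0.0
lid [383.7   71.17]
bar [395.14  64.85]
```

View pics/w1.png

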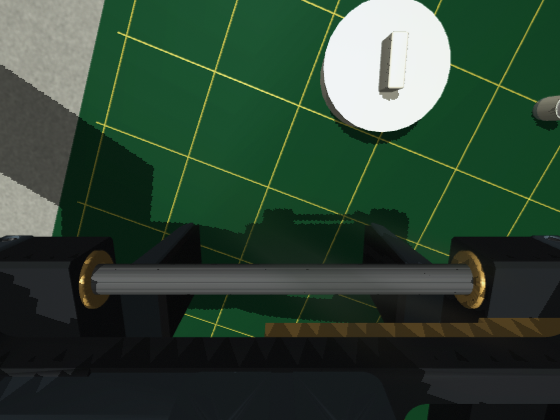

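The wrist view shows the lid's disc at about (386,65), with the bar's top spanning about (400,31) to (396,88). This agrees with the top camera. I'm moving so that the lid lies straight ahead of the tool, then measuring numerically.

```bash
python3 -m jog '{"jaw":[91,91,91,91,91,91],"slide":[[0.2,0.7,0],[0.2,0.8,0],[0.2,0.8,0],[0.2,0.8,0],[0,0,0],[0,0,0]],"spin":[0,0,0,0,0,0]}'; python3 - <<'E'
from h import *
m=env.camera_model("wrist");f=env.grab_frame("wrist");cv2.imwrite("pics/w2.png",f[:,:,::-1])
g=f.min(2);n,l,s,c=cv2.connectedComponentsWithStats((g>150).astype(np.uint8))
for i in range(1,n):
    if s[i][4]>300: print(s[i],c[i])
print(px(m,(510,251,65)))
cv2.imwrite("pics/w2c.png",cv2.resize(f[0:200,180:430,::-1],(750,600),interpolation=cv2.INTER_CUBIC))
E
```

```text
time_s: 3.7
ee_pos: [543.3, 163.0, 213.3]
ee_rot: [-179.9, 0.0, 111.0]
force: [-0.3, -0.6, 0.7]
gripper_width: 91.3
gripper_force: 0.0
[  224    26   124   131 12440] [285.02  90.84]
[283.06  98.64]
```

View pics/w2c.png

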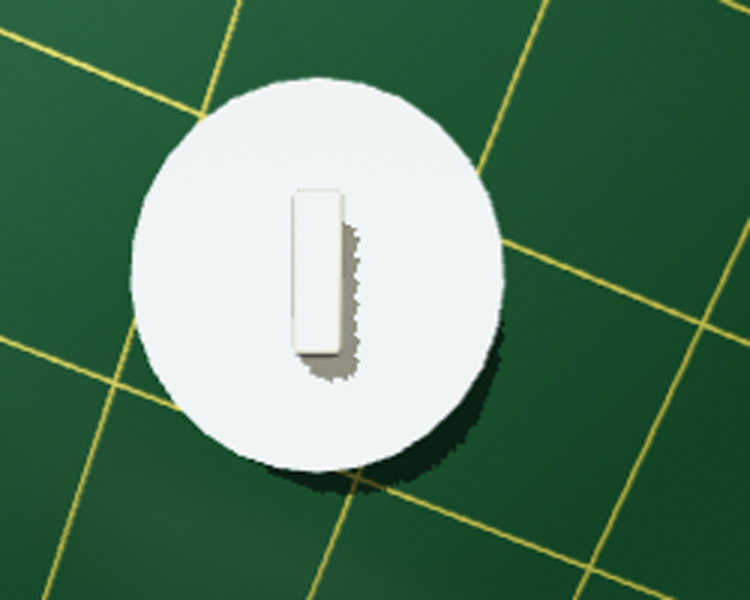

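The crop shows the bar's top centred at crop (317,271), full-frame (285.8,90.4). It is vertical in the picture, so yaw 111° suits.

```bash
python3 - <<'E'
from h import *
from scipy.spatial.transform import Rotation as R
m=env.camera_model("wrist");s=env.state()
t=R.from_euler("xyz",s["ee_rot"],degrees=True).as_matrix()
for n,p in dict(disc=at(m,286,91.5,65),bar=at(m,285.8,90.4,96),far=at(m,285.8,63.8,96),near=at(m,285.5,117,96)).items(): print(n,p,(t.T@(p-s["ee_pos"]))/30)
E
```

```text
disc [509.95 257.63  65.  ] [3.35 0.12 4.95]
bar [510.27 255.32  96.  ] [3.27 0.1  3.92]
far [502.77 274.68  96.  ] [3.96 0.1  3.92]
near [517.83 235.13  96.  ] [2.55 0.09 3.92]
```

```bash
python3 -m jog '{"jaw":[91,91,91,80,70,60,60,60,60,60],"slide":[[0.8,0.1,0],[0.9,0,0],[0.9,0,0],[0.7,0,0.6],[0,0,1],[0,0,1],[0,0,0.9],[0,0,0.6],[0,0,0.3],[0,0,0.2]],"spin":[0,0,0,0,0,0,0,0,0,0]}' 30
```

```text
time_s: 4.75
ee_pos: [510.5, 256.0, 75.8]
ee_rot: [-180.0, 0.0, 111.0]
force: [-0.5, 0.2, 0.4]
gripper_width: 59.9
gripper_force: 0.0
```

```bash
python3 -m jog '{"jaw":[50,30,10,5,5,5,5,5],"slide":[[0,0,0.1],[0,0,0],[0,0,0],[0,0,0],[0,0,0],[0,0,0],[0,0,0],[0,0,0]],"spin":[0,0,0,0,0,0,0,0]}' 30
```

```text
time_s: 5.55
ee_pos: [511.0, 256.6, 73.2]
ee_rot: [180.0, 0.0, 111.1]
force: [-0.8, -0.1, 2.5]
gripper_width: 14.2
gripper_force: 30.0
```

```bash
python3 -m jog '{"jaw":[5,5,5,5,5,5,5,5,5,5],"slide":[[0,0,-0.2],[0,0,-0.4],[0,0,-0.6],[0,0,-0.6],[-0.4,-0.2,-0.2],[-0.8,-0.4,0],[-0.9,-0.4,0],[-0.9,-0.4,0],[-0.9,-0.4,0],[-0.8,-0.4,0]],"spin":[0,0,0,0,0,0,0,0,0,0]}' 30
```

```text
time_s: 6.55
ee_pos: [499.3, 99.1, 132.9]
ee_rot: [-180.0, 0.0, 111.1]
force: [0.5, -0.1, -1.5]
gripper_width: 13.6
gripper_force: 30.0
```

```bash
python3 -m jog '{"jaw":[5,5,5,5,5,5,5,5],"slide":[[-0.5,-0.3,0.2],[-0.2,-0.1,0.6],[0,0,0.9],[0,0,0.9],[0,0,0.7],[0,0,0.2],[0,0,0],[0,0,0]],"spin":[0,0,0,0,0,0,0,0]}' 30
```

```text
time_s: 7.35
ee_pos: [497.1, 77.2, 28.8]
ee_rot: [179.9, 0.0, 111.1]
force: [0.8, -0.1, -1.4]
gripper_width: 13.9
gripper_force: 30.0
```

```bash
python3 -m jog '{"jaw":[5,5,5,5,5,5],"slide":[[0,0,0.15],[0,0,0.1],[0,0,0.05],[0,0,0.03],[0,0,0],[0,0,0]],"spin":[0,0,0,0,0,0]}' 30
```

```text
time_s: 7.95
ee_pos: [496.5, 77.4, 18.1]
ee_rot: [180.0, 0.0, 111.1]
force: [-0.4, -1.0, -1.3]
gripper_width: 14.3
gripper_force: 30.0
```

```bash
python3 -m jog '{"jaw":[5,5,5,5,5],"slide":[[0,0,0.03],[0,0,0],[0,0,0.03],[0,0,0],[0,0,0]],"spin":[0,0,0,0,0]}' 30
```

```text
time_s: 8.45
ee_pos: [496.6, 77.4, 17.2]
ee_rot: [180.0, 0.0, 111.1]
force: [-2.3, 1.0, 6.1]
gripper_width: 13.9
gripper_force: 30.0
```

```bash
python3 -m jog '{"jaw":[25,40,60,60,60,70,80,91,91,91],"slide":[[0,0,0],[0,0,0],[0,0,-0.3],[0,0,-0.9],[0,0,-1],[0,0,-1],[0.4,0.6,-1],[0.8,0.9,-1],[0.8,0.9,-1],[0.3,0.2,-0.3]],"spin":[0,0,0,0,0,0,0,0,0,0]}' 30; python3 -m jog '{"jaw":[91,91],"slide":[[0,0,0],[0,0,0]],"spin":[0,0]}'; python3 - <<'E'
from h import *
m=env.camera_model("wrist");f=env.grab_frame("wrist");t=env.grab_frame("top");np.save("top1.npy",t)
cv2.imwrite("pics/w3.png",f[:,:,::-1]);u,v=px(m,(510,256,30));print(u,v)
import json;json.dump({k:np.asarray(x).tolist() for k,x in m.items()},open("w3.json","w"))
u0,v0=max(0,int(u)-100),max(0,int(v)-75);print(u0,v0)
cv2.imwrite("pics/w3c.png",cv2.resize(f[v0:v0+150,u0:u0+200,::-1],(800,600),interpolation=cv2.INTER_CUBIC))
E
```

```text
time_s: 9.45
ee_pos: [547.5, 172.9, 215.3]
ee_rot: [179.5, -0.0, 111.2]
force: [0.5, -0.6, -0.5]
gripper_width: 89.8
gripper_force: 0.0
time_s: 9.65
ee_pos: [543.1, 169.0, 210.2]
ee_rot: [-179.8, 0.0, 111.1]
force: [-0.2, -0.5, -0.5]
gripper_width: 91.1
gripper_force: 0.0
283.0667566283775 102.20606643518985
183 27
```

View pics/w3c.png

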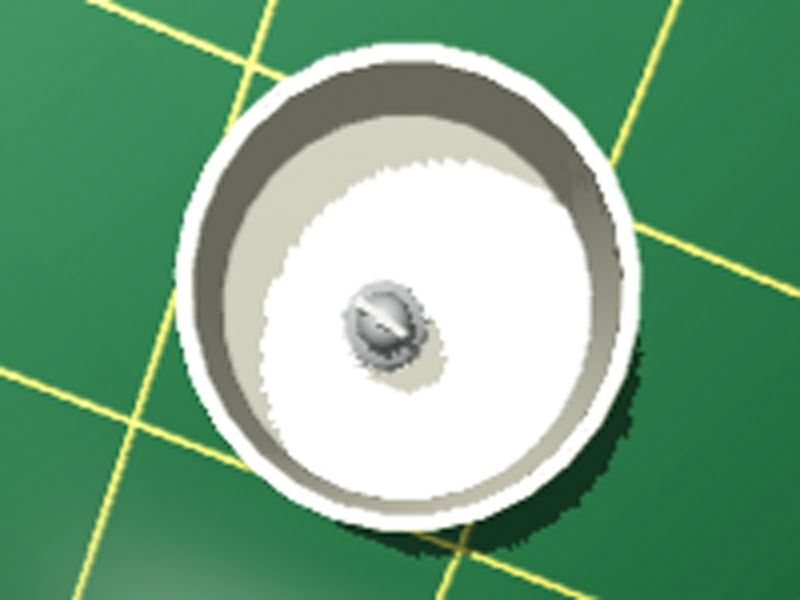

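The crop shows the bust's plinth centred at crop (386,326), full-frame (279.5,108.5), and the tub's rim at crop (408,286).

```bash
python3 - <<'E'
from h import *
import json
m=json.load(open("w3.json"))
C=ray(m,0,0)[0];print("cam",C)
F=lambda x,y,z:at(m,183+(x-1.5)/4,27+(y-1.5)/4,z)
print("bust",F(386,326,31),F(386,326,18),"head",F(382,317,45),"rim",F(408,286,60))
# stand/tongs from top crop (orig px = 330+x/4.44,185+y/4.44)
m=env.camera_model("top");k=90/400
G=lambda x,y,z:at(m,330+x*k,185+y*k,z)
print("foot",G(140,163,6),"head",G(210,145,138),"pocket left edge",G(67,152,36),G(87,215,36))
E
```

```text
cam [518.52 232.37 381.29]
bust [508.32 249.03  31.  ] [507.95 249.65  18.  ] head [507.04 250.    45.  ] rim [510.78 257.92  60.  ]
foot [ 593.15 -205.53    6.  ] head [ 592.88 -207.1   138.  ] pocket left edge [ 595.85 -164.18   36.  ] [ 565.97 -173.86   36.  ]
```

```bash
python3 -m jog '{"jaw":[91,91,91,91,91,91,91,91,91,91],"slide":[[-0.7,-0.3,0],[-0.9,-0.4,0],[-0.9,-0.4,0],[-0.9,-0.4,0],[-0.9,-0.4,0],[-0.9,-0.4,0],[-0.9,-0.4,0],[-0.9,-0.4,0],[-0.9,-0.4,0],[-0.9,-0.4,0]],"spin":[0,0,0,0,0,0,0,0,0,0]}'
```

```text
time_s: 10.75
ee_pos: [528.5, -120.5, 210.2]
ee_rot: [-179.9, -0.1, 111.0]
force: [-0.4, -0.1, -0.7]
gripper_width: 90.9
gripper_force: 0.0
```

```bash
python3 -m jog '{"jaw":[91,91,91,91,91,91,91,91,91,91],"slide":[[-0.9,-0.4,0],[-0.9,-0.4,0],[-0.9,-0.4,0],[-0.6,-0.2,0],[0,0,0],[0,0,0],[0,0,0],[0,0,0],[0,0,0],[0,0,0]],"spin":[0,0,0,0.6,1,1,1,1,1,1]}'
```

```text
time_s: 11.75
ee_pos: [525.0, -226.5, 210.0]
ee_rot: [-179.8, 0.0, 57.9]
force: [0.4, -0.8, -0.2]
gripper_width: 90.7
gripper_force: 0.0
```

```bash
python3 -m jog '{"jaw":[91,91,91,91,91,91,91],"slide":[[0,0,0],[0,0,0],[0,0,0],[0,0,0],[0,0,0],[0,0,0],[0,0,0]],"spin":[1,1,1,1,1,0,0]}'; python3 - <<'E'
from h import *
m=env.camera_model("wrist");s=env.state();f=env.grab_frame("wrist")
import json;json.dump({k:np.asarray(x).tolist() for k,x in m.items()},open("w4.json","w"))
u,v=px(m,(593,-206,90));u0,v0=max(0,int(u)-100),max(0,int(v)-75);print(u0,v0,s["ee_pos"],s["ee_rot"])
cv2.imwrite("pics/w4.png",f[:,:,::-1])
cv2.imwrite("pics/w4c.png",cv2.resize(f[v0:v0+150,u0:u0+200,::-1],(800,600),interpolation=cv2.INTER_CUBIC))
E
```

```text
time_s: 12.45
ee_pos: [525.7, -226.3, 210.5]
ee_rot: [-179.9, 0.1, 18.4]
force: [0.3, -0.4, 0.1]
gripper_width: 91.2
gripper_force: 0.0
184 48 [ 525.65 -226.34  210.52] [-179.94    0.08   18.4 ]
```

View pics/w4c.png

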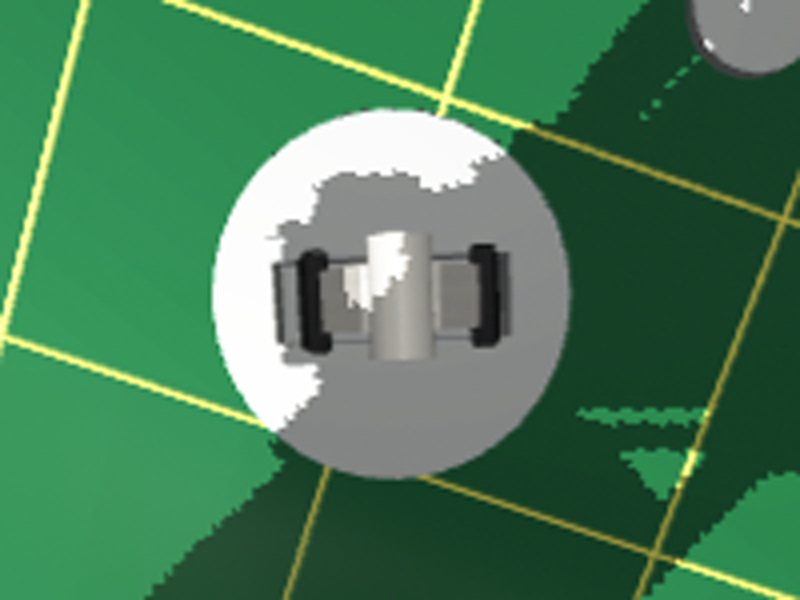

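The view shows the tongs in the stand, with grips at crop (314,301) and (485,295). They are tilted about 2° against the tool, and the head is at (400,296).

```bash
python3 - <<'E'
from h import *
from scipy.spatial.transform import Rotation as R
import json
m=json.load(open("w4.json"));s=env.state();t=R.from_euler("xyz",s["ee_rot"]+[0,0,2.2],degrees=True).as_matrix()
F=lambda x,y,z:at(m,184+(x-1.5)/4,48+(y-1.5)/4,z)
for p in(F(399.5,298,112),F(400,296,138),F(392,293,6)): print(p,t.T@(p-s["ee_pos"])/30)
a,b=F(314,301,112),F(485,294.5,112);print(a,b,np.degrees(np.arctan2(*(b-a)[1::-1])),np.linalg.norm(b-a))
E
```

```text
[ 593.9  -205.11  112.  ] [2.37 0.14 3.29]
[ 593.9  -205.12  138.  ] [2.37 0.14 2.42]
[ 595.96 -202.57    6.  ] [2.47 0.09 6.82]
[ 587.92 -188.98  112.  ] [ 599.95 -221.19  112.  ] -69.51937912434283 34.381113046448654
```

```bash
python3 -m jog '{"jaw":[91,91,91,91,91,91,91,91,91,91],"slide":[[0,0,0],[0.6,0.13,0],[0.9,0,0],[0.8,0,0],[0.08,0,0.6],[0,0,1],[0,0,1],[0,0,1],[0,0,0.7],[0,0,0.28]],"spin":[-0.26,0,0,0,0,0,0,0,0,0]}' 12; python3 -m jog '{"jaw":[80,65,55,48,46],"slide":[[0,0,0],[0,0,0],[0,0,0],[0,0,0],[0,0,0]],"spin":[0,0,0,0,0]}' 12
```

```text
time_s: 13.5
ee_pos: [593.2, -204.5, 71.1]
ee_rot: [-179.8, 0.2, 20.4]
force: [0.4, 0.4, -0.7]
gripper_width: 91.4
gripper_force: 0.0
time_s: 14.0
ee_pos: [595.3, -205.0, 74.7]
ee_rot: [179.9, -0.1, 20.4]
force: [-0.1, 0.2, -0.1]
gripper_width: 54.4
gripper_force: 0.0
```

```bash
python3 -m jog '{"jaw":[46,44,42,41,40,39,39,39],"slide":[[0,0,0],[0,0,0],[0,0,0],[0,0,0],[0,0,0],[0,0,0],[0,0,0],[0,0,0]],"spin":[0,0,0,0,0,0,0,0]}' 20
```

```text
time_s: 14.8
ee_pos: [595.2, -205.0, 74.1]
ee_rot: [180.0, -0.0, 20.4]
force: [0.8, -0.7, 3.0]
gripper_width: 38.9
gripper_force: 4.8
```

```bash
python3 -m jog '{"jaw":[39,39,39,39,39,39,39,39,39],"slide":[[0,0,-0.1],[0,0,-0.2],[0,0,-0.3],[0,0,-0.4],[0,0,-0.5],[0,0,-0.5],[0,0,-0.5],[0,0,-0.6],[0,0,-0.3]],"spin":[0,0,0,0,0,0,0,0,0]}'; python3 - <<'E'
from h import *
m=env.camera_model("scene");s=env.state();f=env.grab_frame("scene");p=s["ee_pos"]
u,v=px(m,p-[0,0,50]);u0,v0=int(u)-80,int(v)-60;print(u0,v0,s["ee_pos"],s["gripper_width"],s["gripper_force"])
cv2.imwrite("pics/s5c.png",cv2.resize(f[v0:v0+120,u0:u0+160,::-1],(800,600),interpolation=cv2.INTER_CUBIC))
E
```

```text
time_s: 15.7
ee_pos: [595.8, -205.2, 178.6]
ee_rot: [179.9, -0.2, 20.4]
force: [-0.1, 0.1, -0.0]
gripper_width: 38.9
gripper_force: 2.7
162 113 [ 595.8  -205.16  178.57] 38.85819212391276 2.6895302161574364
```

View pics/s5c.png

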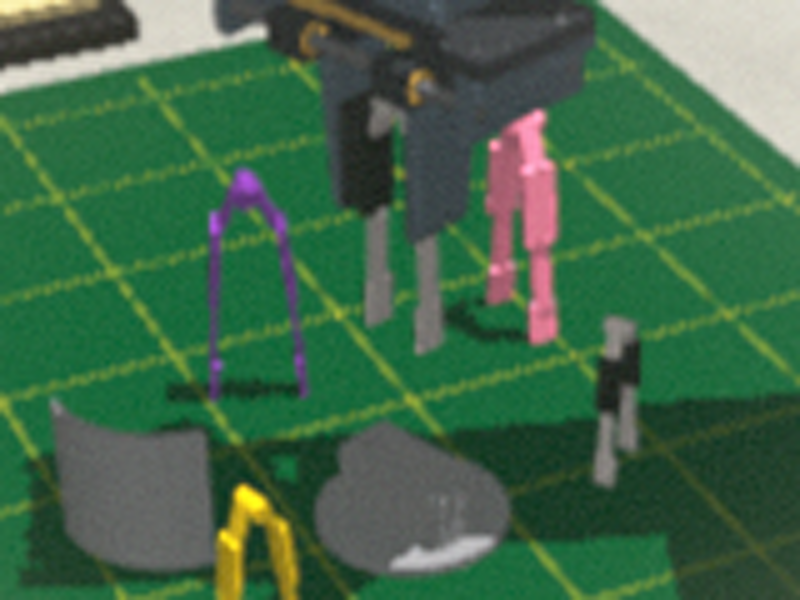

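The view shows the tongs held with their tips open and clear of the stand. Carrying them to the tub.

```bash
python3 -m jog '{"jaw":[39,39,39,39,39,39,39,39,39,39],"slide":[[0.05,-0.3,0],[0.1,-0.6,0],[0.15,-0.9,0],[0.15,-0.9,0],[0.15,-0.9,0],[0.15,-0.9,0],[0.15,-0.9,0],[0.15,-0.9,0],[0.15,-0.9,0],[0.15,-0.9,0]],"spin":[0,0,0,0,0,0,0,0,0,0]}'; python3 -m jog '{"jaw":[39,39,39,39,39,39,39,39,39,39],"slide":[[0.15,-0.9,0],[0.15,-0.9,0],[0.15,-0.9,0],[0.15,-0.9,0],[0.15,-0.9,0],[0.15,-0.9,0],[0.1,-0.6,0],[0.1,-0.4,0],[0.05,-0.2,0],[0,0,0]],"spin":[0,0,0,0,0,0,0,0,0,0]}'; python3 -m jog '{"jaw":[39,39],"slide":[[0,0,0],[0,0,0]],"spin":[0,0]}'
```

```text
time_s: 16.75
ee_pos: [546.4, 39.3, 174.8]
ee_rot: [-179.9, 0.1, 20.4]
force: [-0.2, -0.1, -0.9]
gripper_width: 38.9
gripper_force: 2.7
time_s: 17.75
ee_pos: [511.2, 235.1, 175.4]
ee_rot: [180.0, 0.1, 20.4]
force: [0.5, -0.3, -0.7]
gripper_width: 39.1
gripper_force: 2.7
time_s: 17.95
ee_pos: [511.9, 233.9, 175.8]
ee_rot: [180.0, 0.0, 20.3]
force: [0.3, -0.4, -0.7]
gripper_width: 39.2
gripper_force: 2.7
```

```bash
python3 -m jog '{"jaw":[39,39,39,39,39],"slide":[[0.05,-0.2,0],[0.05,-0.23,0],[0,-0.1,0],[0,0,0],[0,0,0]],"spin":[0,0,0,0,0]}'; python3 - <<'E'
from h import *
m=env.camera_model("scene")
c=np.array([595.8,-205.2,178.6-68]);x=np.array([.937,.349,0]);y=np.array([.349,-.937,0])
for n,d in dict(mid=0,).items(): print("s5 mid",(px(m,c)-[162,113])*5)
for a in(-8,8):
  for b in(-21.5,21.5,-17.5,17.5): print(a,b,(px(m,c-1.3*x+a*x+b*y)-[162,113])*5)
f=env.grab_frame("scene");s=env.state();p=s["ee_pos"];print(p,s["gripper_width"])
u,v=px(m,p-[0,0,70]);u0,v0=int(u)-80,int(v)-60;print(u0,v0)
cv2.imwrite("pics/s6c.png",cv2.resize(f[v0:v0+120,u0:u0+160,::-1],(800,600),interpolation=cv2.INTER_CUBIC))
E
```

```text
time_s: 18.45
ee_pos: [509.0, 250.7, 175.8]
ee_rot: [180.0, 0.0, 20.4]
force: [-0.9, -0.4, -0.1]
gripper_width: 39.3
gripper_force: 2.7
s5 mid [401.63 334.54]
-8 -21.5 [446.54 343.28]
-8 21.5 [384.07 311.22]
-8 -17.5 [440.64 340.25]
-8 17.5 [389.78 314.15]
8 -21.5 [423.46 356.35]
8 21.5 [360.92 323.81]
8 -17.5 [417.55 353.28]
8 17.5 [366.64 326.79]
[509.   250.59 175.8 ] 39.303266058721
305 227
```

View pics/s6c.png

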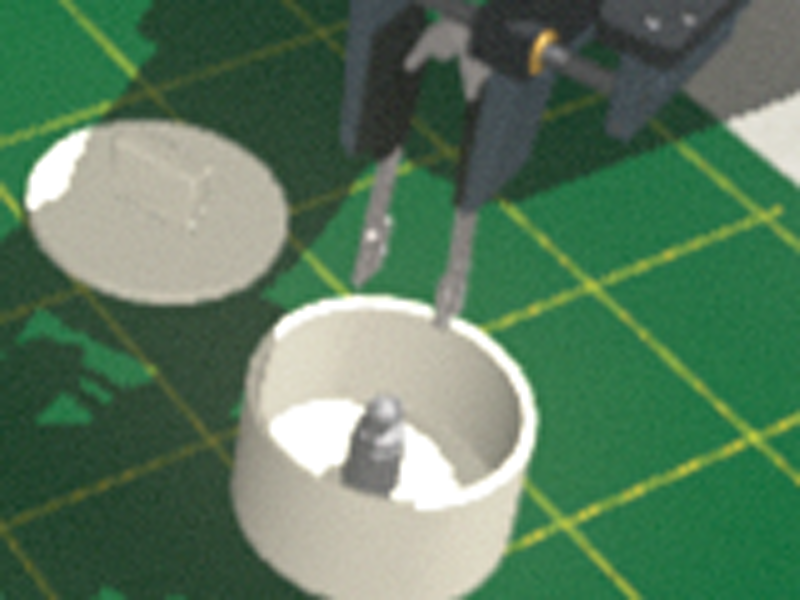

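The scene view shows the lid flat on the bench, the bust in the tub (head at crop (383,408)) and the tips at (360,282) and (440,322). The tongs may be leaning, so I'm comparing this with a projection.

```bash
python3 - <<'E'
from h import *
from scipy.optimize import least_squares
m=env.camera_model("scene");c=np.array([509.,250.6,175.8])
x=np.array([.937,.349,0]);y=np.array([.349,-.937,0]);z=np.array([0,0,1])
P=lambda p:(px(m,p)-[305,227])*5
for t in(0,10,-10,20,-20):
    a=np.radians(t);g=c+19*z-1.3*x   # pivot near grasp
    w=np.cos(a)*z+np.sin(a)*x; xx=np.cos(a)*x-np.sin(a)*z
    print(t,"head",P(g+45*w),"tips",[P(g-87*w+b*y+d*xx).round() for b in(-20,20) for d in(-8,8)])
print("bust head top",P([508,249.5,51]),"base",P([508,249.5,5]))
E
```

```text
0 head [457.88  20.24] tips [array([462., 310.]), array([440., 333.]), array([372., 260.]), array([349., 282.])]
10 head [445.69  32.03] tips [array([484., 285.]), array([461., 312.]), array([394., 235.]), array([370., 262.])]
-10 head [469.36  11.67] tips [array([441., 332.]), array([419., 349.]), array([350., 281.]), array([327., 297.])]
20 head [433.18  46.68] tips [array([506., 255.]), array([483., 286.]), array([415., 207.]), array([393., 237.])]
-20 head [479.76   6.52] tips [array([420., 348.]), array([400., 360.]), array([328., 296.]), array([308., 307.])]
bust head top [383.5  400.87] base [368.14 481.47]
```

The tongs are upright and the prediction matches both the tips and the bust. Lowering them.

```bash
python3 -m jog '{"jaw":[39,39,39,39,39,39,39,39,39,39],"slide":[[0,0,0.2],[0,0,0.4],[0,0,0.5],[0,0,0.5],[0,0,0.5],[0,0,0.4],[0,0,0.3],[0,0,0.2],[0,0,0.1],[0,0,0]],"spin":[0,0,0,0,0,0,0,0,0,0]}';python3 -m jog '{"jaw":[39,39],"slide":[[0,0,0],[0,0,0]],"spin":[0,0]}'
```

```text
time_s: 19.5
ee_pos: [509.1, 250.6, 82.7]
ee_rot: [180.0, 0.0, 20.4]
force: [-0.6, -0.2, -0.8]
gripper_width: 39.0
gripper_force: 2.7
time_s: 19.7
ee_pos: [509.4, 250.8, 83.4]
ee_rot: [180.0, -0.1, 20.4]
force: [0.4, 1.1, -1.2]
gripper_width: 39.1
gripper_force: 2.7
```

```bash
python3 -m jog '{"jaw":[39,39,38,37,36,35,33,30,30,30],"slide":[[0,0,0.1],[0,0,0.1],[0,0,0],[0,0,0],[0,0,0],[0,0,0],[0,0,0],[0,0,0],[0,0,0],[0,0,0]],"spin":[0,0,0,0,0,0,0,0,0,0]}' 52;python3 -m jog '{"jaw":[30,30,30],"slide":[[0,0,0],[0,0,0],[0,0,0]],"spin":[0,0,0]}' 52
```

```text
time_s: 20.7
ee_pos: [509.1, 250.6, 76.8]
ee_rot: [180.0, -0.0, 20.4]
force: [-0.7, 0.9, -0.7]
gripper_width: 33.8
gripper_force: 52.0
time_s: 21.0
ee_pos: [509.1, 250.6, 76.9]
ee_rot: [180.0, -0.0, 20.4]
force: [0.4, -1.0, -1.7]
gripper_width: 34.1
gripper_force: 52.0
```

```bash
python3 -m jog '{"jaw":[30,30,30,30,30,30,30,30,30,30],"slide":[[0,0,-0.1],[0,0,-0.2],[0,0,-0.4],[0,0,-0.6],[0,0,-0.7],[0,0,-0.7],[0,0,-0.7],[0,0,-0.7],[0,0,-0.6],[0,0,-0.4]],"spin":[0,0,0,0,0,0,0,0,0,0]}';python3 -m jog '{"jaw":[30,30,30,30],"slide":[[0,0,-0.2],[0,0,-0.1],[0,0,0],[0,0,0]],"spin":[0,0,0,0]}'
python3 - <<'E'
from h import *
m=env.camera_model("scene");f=env.grab_frame("scene");s=env.state();p=s["ee_pos"]
u,v=px(m,p-[0,0,70]);u0,v0=int(u)-80,int(v)-60
cv2.imwrite("pics/s7c.png",cv2.resize(f[v0:v0+120,u0:u0+160,::-1],(800,600),interpolation=cv2.INTER_CUBIC))
E
```

```text
time_s: 22.0
ee_pos: [509.5, 250.8, 232.4]
ee_rot: [-180.0, -0.2, 20.4]
force: [-0.3, -0.3, -0.5]
gripper_width: 33.7
gripper_force: 52.0
time_s: 22.4
ee_pos: [508.6, 250.4, 237.9]
ee_rot: [180.0, 0.1, 20.4]
force: [0.6, -0.1, -1.3]
gripper_width: 34.0
gripper_force: 52.0
```

View pics/s7c.png

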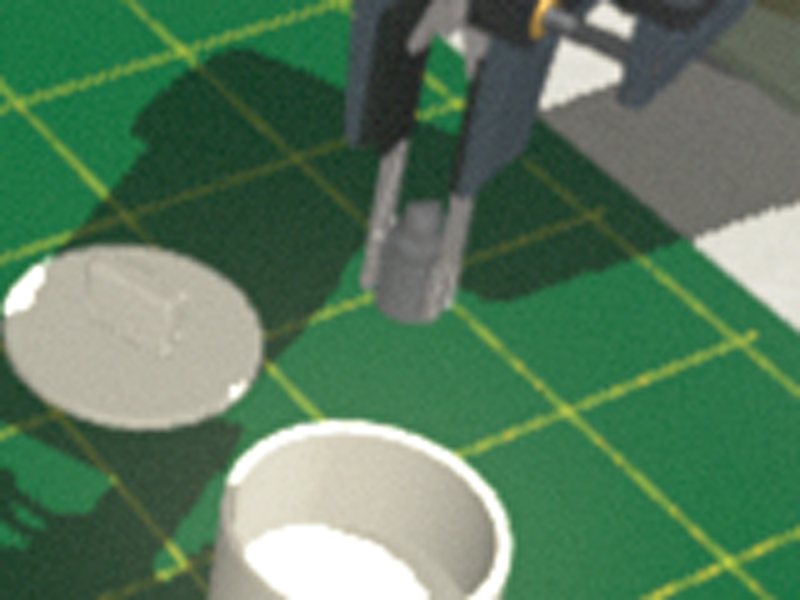

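The bust is gripped firmly between the tongs' tips at crop (415,265), about 165 mm up. The tub is empty and the lid lies flat.

```bash
python3 -m jog '{"jaw":[30,30,30,30],"slide":[[0,0,0],[0,0,0],[0,0,0],[0,0,0]],"spin":[0,0,0,0]}'; python3 -c "
from workcell import env
print(env.job_done())"
```

```text
time_s: 22.85
ee_pos: [509.1, 250.6, 238.7]
ee_rot: [180.0, 0.0, 20.4]
force: [0.4, 1.4, -0.9]
gripper_width: 34.0
gripper_force: 52.0
the job is handed in; nothing more can be done
None
```

I handed the job in at 22.9 s: the lid is flat on the bench beside the tub, grip up, and the tongs hold the bust still about 16 cm above the bench; no verdict came back.

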